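# Pop the reader's lid

## Task

Open the cuvette reader that has the yellow lid: press the white pad on its lid in once until it clicks, let go so that the lid pops up, and watch that it stays open by itself for a second or two without holding it or pressing it again. Then press that reader's green key fully down to confirm it, and move clear. Use the fingertips only: pick nothing up, and leave the reader with the blue lid and everything else on the bench alone.

Things in the scene. Friction and masses are not known exactly. Their poses are not given: they have to be found in the camera images.
- yellow: Benchtop cuvette reader with a yellow lid and yellow trim line, the reader to open: white box 170 x 130 x 70 mm (x, y, z), fixed to the bench. Origin under its centre, z up; its -x end (about towards the robot) is a flat deck 60 mm long at 70 mm height with a small dark display and a green key; the lid covers the +x part.
- yellow_pad (a point): Top centre of the round white press pad (20 mm across, 2 mm high) on the yellow lid, 14 mm in from the lid's free edge; 87 mm above the bench when shut; it moves with the lid. The lid is a flat plate 92 x 84 x 8 mm, its underside 7 mm above the box when shut; hinge axis along the reader's y at its +x end, 78 mm from the pad, 77 mm above the bench; the free edge faces -x.
- yellow_lid (a joint): Angle of the yellow lid (rad). 0: shut and latched; 1.3: popped fully open; negative: pressed in, end stop at -0.065 (pad 5 mm lower). Push-push latch: pressing the pad to the stop (about 3 N; at least 4 mm down) and letting go makes it spring open in about 1 s. Pressing the open lid down to its stop latches it shut again.
- yellow_edge (a point): Middle of the yellow lid's free edge (far from its hinge): 81 mm above the bench when shut, about 165 mm when popped, the lid then leaning back over the reader's +x end. The rising lid follows a finger that stays over it with about 2 N: draw the finger up and towards the reader's -x.
- yellow_pin (a joint): Sideways position (m) of the small pin inside the yellow lid's latch, mostly hidden, not to be touched: 0 latched, up to +0.0075 pressed in, -0.008 to -0.009 once the lid has popped; it stays there unless the lid is pressed shut again.
- yellow_key_top (a point): Top centre of the yellow reader's round green key (18 mm across) on the deck, 91 mm above the bench when up, at -55, -36 mm (x, y) from the reader's centre; it moves with the key. Its black collar is 34 mm across, top 82 mm above the bench.
- yellow_key (a joint): Travel of the yellow reader's green key (m): 0 up, 0.005 fully down (5 N); it springs back.
- blue: Benchtop cuvette reader with a blue lid and blue trim line, the other reader, to be left alone: white box 170 x 130 x 70 mm (x, y, z), fixed to the bench. Origin under its centre, z up; its -x end (about towards the robot) is a flat deck 60 mm long at 70 mm height with a small dark display and a green key; the lid covers the +x part.
- blue_pad (a point): Top centre of the round white press pad (20 mm across, 2 mm high) on the blue lid, 14 mm in from the lid's free edge; 87 mm above the bench when shut; it moves with the lid. The lid is a flat plate 92 x 84 x 8 mm, its underside 7 mm above the box when shut; hinge axis along the reader's y at its +x end, 78 mm from the pad, 77 mm above the bench; the free edge faces -x.
- blue_lid (a joint): Angle of the blue lid (rad). 0: shut and latched; 1.3: popped fully open; negative: pressed in, end stop at -0.065 (pad 5 mm lower). Push-push latch: pressing the pad to the stop (about 3 N; at least 4 mm down) and letting go makes it spring open in about 1 s. Pressing the open lid down to its stop latches it shut again.
- blue_edge (a point): Middle of the blue lid's free edge (far from its hinge): 81 mm above the bench when shut, about 165 mm when popped, the lid then leaning back over the reader's +x end. The rising lid follows a finger that stays over it with about 2 N: draw the finger up and towards the reader's -x.
- blue_pin (a joint): Sideways position (m) of the small pin inside the blue lid's latch, mostly hidden, not to be touched: 0 latched, up to +0.0075 pressed in, -0.008 to -0.009 once the lid has popped; it stays there unless the lid is pressed shut again.
- blue_key_top (a point): Top centre of the blue reader's round green key (18 mm across) on the deck, 91 mm above the bench when up, at -55, -36 mm (x, y) from the reader's centre; it moves with the key. Its black collar is 34 mm across, top 82 mm above the bench.
- blue_key (a joint): Travel of the blue reader's green key (m): 0 up, 0.005 fully down (5 N); it springs back.
- jar: Loose bystander: small white jar with blue cap, 40 mm across, 62 mm tall; origin under its centre.
- reagent: Loose bystander: amber bottle with red cap, 64 mm across, 135 mm tall; origin under its centre.
- beaker: Loose bystander: glass beaker, 72 mm across, 85 mm tall; origin under its centre.
- tipbox: Loose bystander: blue pipette-tip box with clear cover, 85 x 120 x 68 mm; origin under its centre.
- timer: Loose bystander: red bench timer, 55 x 65 x 23 mm; origin under its centre.
- spatula: Loose bystander: spatula with black handle, 170 mm long, lying flat; origin at its underside near the middle.
- rack: Loose bystander: orange tube rack with capped tubes, 55 x 170 x 70 mm; origin under its centre.
Not all that is in view belongs to the job. Leave any red look-alike of the yellow alone.

How it is judged:
On the way, in this order (a step that is already met when the one before it is completed fails the run):
1. the yellow lid's pad is pressed in past the click (lid joint below -0.045) (value of joint yellow_lid below -0.045 rad), for 0.02 s.
2. the yellow lid has popped up (over 1.1 rad) and stands open by itself, untouched, for 1 s (value of joint yellow_lid above 1.1 rad and contact force between each of the fingers, the arm and yellow below 0.2 N), for 1 s.
3. the yellow reader's green key is pressed at least 4 of its 5 mm with the lid open (value of joint yellow_key above 0.004 m and value of joint yellow_lid above 1.1 rad), for 0.02 s.
At the end, for the whole second after the job is handed in: The yellow lid stands open by itself (over 1.1 rad), its green key is up again (within 1.5 mm), the blue lid is still latched shut (within 0.05 rad) with its key up, and all bystanders are at rest where they stood (value of joint yellow_lid between 1.1 and 1.4 rad and value of joint each of yellow_key, blue_key below 0.0015 m and value of joint yellow_pin below -0.006 m and not (value of joint blue_lid below -0.02 rad) and value of joint blue_lid below 0.05 rad and linear speed of each of jar, reagent, beaker, tipbox, timer, spatula, rack below 0.02 m/s); the robot touches nothing.
It fails at once if the yellow lid is pressed shut again after it has popped (more than one press) (value of joint yellow_pin below -0.006 m and value of joint yellow_lid below 0.1 rad).
It fails at once if the popped yellow lid is held, pinched or pushed (over 6 N) (value of joint yellow_lid above 0.3 rad and contact force between any of the fingers, the arm and yellow_lid above 6 N).
It fails at once if the green key is pressed before the lid has popped (value of joint yellow_key above 0.0025 m and value of joint yellow_lid below 1 rad).
It fails at once if the blue reader is pressed, opened or pushed against (over 3 N) (value of joint blue_lid above 0.05 rad or value of joint blue_lid below -0.02 rad or value of joint blue_key above 0.002 m or contact force between any of the fingers, the arm and blue above 3 N).
It fails at once if a bystander is carried, knocked or shifted by more than 25 mm (distance of any of jar, reagent, beaker, tipbox, timer, spatula, rack from where it was at the start of the episode above 0.025 m).
It also fails if it takes over 42 s, if anything falls off the work surface, if the arm or the gripper's body presses on something with over 40 N, if the wrist force passes 120 N, or if a joint passes its speed limit or range.

## Robot

A 6-joint arm with a two-finger parallel gripper is mounted at the origin on the work surface. World frame = base frame: x ahead of the robot, y to its left, z up, the work surface at z = 0. Lengths are in m, angles in rad, forces in N, time in s.
With the tool pointing down it reaches from about 0.275 to 0.875 m from the base axis. Payload 12.5 kg.
Tool frame: the origin (TCP) lies at the very end of the fingers, on their centre line; the grasp point (between the pads) lies 19 mm behind it; z points along the fingers, y is the line along which they close (so a half turn about z gives the same grasp; the last joint's range is limited). The gripper opens to 85 mm and grips with 20 to 120 N. Pads are 22 mm wide; open, the fingers measure 114 mm over their backs; the gripper's body (76 mm by 85 mm) begins 54 mm behind the grasp point. The pads swing forward as they close: fully open they stand 13 mm farther back than shut.
Start: joints at [-1.306, 0.351, 1.652, -0, 1.139, -0.085], TCP at [0.189, -0.517, 0.231] pointing down, gripper open.
Joint ranges: [-2.75, 2.75], [-0.79, 2.1], [0.01, 2.65], [-1.57, 4.71], [0.07, 3.14], [-2.87, 2.87]. Speed limits (rad/s): [2.22, 2.22, 2.79, 3.14, 3.14, 3.14].

## Interface

Orientations are given as a 3x3 rotation matrix whose columns are the frame's x, y, z axes.
In Python, from bench import manip gives the robot as it stands. Calls block until the motion is done:
- manip.move_ptp(position, orientation): joint-space move of the TCP to a pose.
- manip.move_l(position, attitude=None, max_speed=0.15): straight line of the TCP; attitude=None keeps the orientation; max_speed is the mean speed in m/s.
- manip.move_j(angles): joint-space move.
- manip.set_gripper(opening, effort=None): opening from 0.0 (shut) to 1.0 (fully open); effort is the grip in N (None keeps the last); returns when the fingers have stopped.
- manip.dwell(seconds).
- manip.inverse_kinematics(position, orientation): joint angles nearest the present ones, or None.
- manip.grab_frame(name): name is "scene" or "top" or "wrist"; returns (picture, depth): 400x640x3 uint8, red, green, blue; 400x640 float32, m along the optical axis (not along the pixel's ray), 0 where there is no reading.
- manip.get_calibration(name): a dict with "camera_matrix" (3x3 intrinsics, pixels), "k1" (the pictures are not rectified: a ray, as slopes to the right and down, at radius r is drawn at 1 + k1 r^2 times it, then the intrinsics apply), "R" (3x3) and "t" (3): a world point X has camera coordinates R X + t. Camera axes: x right, y down, z forward; pixel columns grow to the right and rows downward; lengths in m; the calibration is good to about 2 mm. A picture is of the moment at which its call begins: read the wrist's pose just before it. get_calibration takes no time and is no camera call; for the wrist camera it gives the pose at the moment of the call.
A pose or a line that the arm cannot do raises manip.Unreachable and nothing moves.
- manip.sign_off(): hands the job in; it is judged then, once.
Trained networks look in the newest picture that a camera, given by its name, has taken for a name from the list of things; names that differ only in an ending like _2 or _b are one class to them, and where a whole thing is asked for, a point or a joint stands for the part that bears it (a point fixed in the world has none). Each returns a list of dicts, best first, with "confidence" (0 to 1); they miss things now and then, are a little off and sometimes report something else, mostly with a low value. They report only what shows in the picture. A call takes as long as a camera call. They do not tell look-alikes from the thing itself.
- manip.look_for(camera, name): "at" ([x, y, z] in m, in world coordinates, good to about 4 mm: the middle of the surface that is visible of it).
Readings, each from a call of its own:
- manip.current_time(): time.
- manip.current_qpos(): joint angles.
- manip.current_joint_vel(): joint speeds.
- manip.current_joint_torque(): joint torques, N m.
- manip.current_ee_pos(): TCP position.
- manip.current_tcp_rot(): TCP orientation.
- manip.current_force(): force on the tool from outside, world axes, zero at the start.
- manip.current_ft_torque(): the same for the moment, N m.
- manip.current_grip_width(): opening from 0.0 (shut) to 1.0 (fully open).
- manip.current_grip_force(): force on a finger pad.
Only numpy, scipy, OpenCV 4.12 (cv2) and the standard library are available. Lean on these libraries where they do the work, as an engineer would, in place of code of your own. Each camera call takes 0.05 s, during which the arm holds its last target. There are 200 camera calls.

## Working session

There is one attempt and no reset: what is moved stays moved. The work goes in short steps, each a Python script; the robot and the scene stay as the last script left them, time stands still between calls to the robot, and variables do not carry over. Pictures are saved under pics/ and viewed, at most 10 in all, crops included, and the job is handed in when it is done.

```bash
mkdir -p pics; python3 - <<'E'
from bench import manip as m
import cv2
for c in ("scene","top"):
    p,d=m.grab_frame(c); cv2.imwrite(f"pics/{c}0.png",p[:,:,::-1])
    for n in ("yellow","blue","yellow_pad","yellow_key_top","blue_pad"):
        print(c,n,[( [round(float(v),3) for v in x["at"]],round(x["confidence"],2)) for x in m.look_for(c,n)])
print(m.current_time())
E
```

```text
scene yellow [([0.354, -0.492, 0.064], 0.84), ([0.625, -0.223, 0.066], 0.76)]
scene blue [([0.608, 0.205, 0.066], 0.82), ([0.494, -0.392, 0.063], 0.5), ([0.515, 0.404, 0.084], 0.35)]
scene yellow_pad [([0.628, -0.246, 0.088], 0.88), ([0.356, -0.51, 0.082], 0.63)]
scene yellow_key_top []
scene blue_pad []
top yellow [([0.32, -0.502, 0.068], 0.92), ([0.579, -0.247, 0.07], 0.65)]
top blue [([0.569, 0.186, 0.07], 0.9)]
top yellow_pad [([0.616, -0.252, 0.086], 0.85), ([0.342, -0.513, 0.084], 0.82)]
top yellow_key_top []
top blue_pad [([0.599, 0.188, 0.084], 0.87), ([0.489, 0.391, 0.091], 0.72)]
0.6
```

View pics/scene0.png

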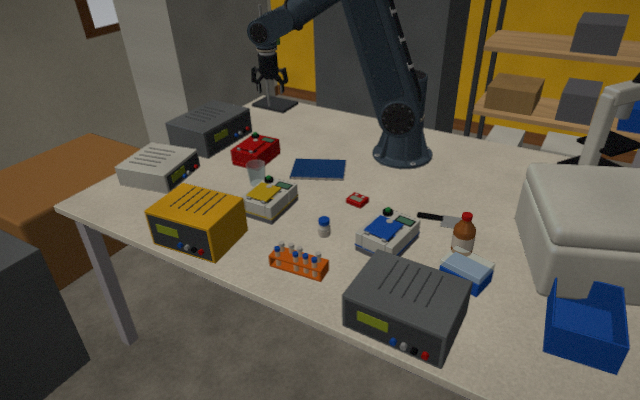

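View pics/top0.png

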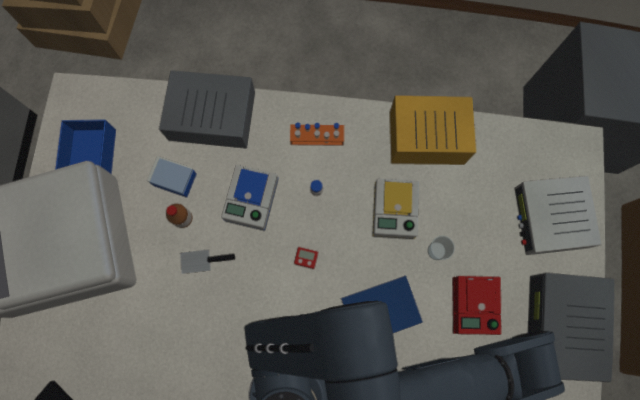

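The scene and top pictures show the yellow reader at top px (397,208), with its pad at about (398,212) and its key at (409,225). The red look-alike is at (478,305), the blue reader at (250,197), and the beaker at (441,248), just beside the key. Next I'll shut the gripper and take a closer look with the wrist camera.

```bash
cat > h.py <<'E'
import numpy as np, cv2
from bench import manip as m
def w(cam,u,v,d,cal,z=None):
    """pixel -> world, by depth or (z given) by plane"""
    K=np.array(cal["camera_matrix"],float);R=np.array(cal["R"]);t=np.array(cal["t"])
    x=np.array([(u-K[0,2])/K[0,0],(v-K[1,2])/K[1,1]]);s=x.copy()
    for _ in range(20): s=x/(1+cal["k1"]*(s@s))
    ray=R.T@np.r_[s,1]; o=-R.T@t
    k=d[int(round(v)),int(round(u))] if z is None else (z-o[2])/ray[2]
    return o+k*ray
def yaw(a):  # tool down
    c,s=np.cos(a),np.sin(a); return np.array([[c,s,0],[s,-c,0],[0,0,-1.]])
E
python3 - <<'E'
from h import *
np.set_printoptions(precision=4,suppress=True)
print(m.current_tcp_rot())
m.set_gripper(0.0)
m.move_ptp([0.53,-0.25,0.30],yaw(0))
cal=m.get_calibration("wrist");p,d=m.grab_frame("wrist")
np.savez("w.npz",p=p,d=d,**{k:np.array(v) for k,v in cal.items()})
cv2.imwrite("pics/w1.png",p[:,:,::-1])
for n in ("yellow","yellow_pad","yellow_key_top"): print(n,[(np.array(x["at"]),x["confidence"]) for x in m.look_for("wrist",n)])
print(m.current_time(),m.current_ee_pos(),m.current_force())
E
```

```text
[[ 0.9395  0.3427  0.    ]
 [ 0.3427 -0.9395  0.    ]
 [ 0.     -0.     -1.    ]]
yellow [(array([ 0.3591, -0.5058,  0.0712]), 0.72), (array([ 0.5998, -0.2493,  0.0742]), 0.6)]
yellow_pad [(array([ 0.6204, -0.2523,  0.0827]), 0.69), (array([ 0.3565, -0.5176,  0.0879]), 0.63)]
yellow_key_top [(array([ 0.5298, -0.2872,  0.0855]), 0.52)]
3.175 [ 0.5297 -0.2506  0.2999] [ 0.1228  0.1911 -0.5054]
```

View pics/w1.png

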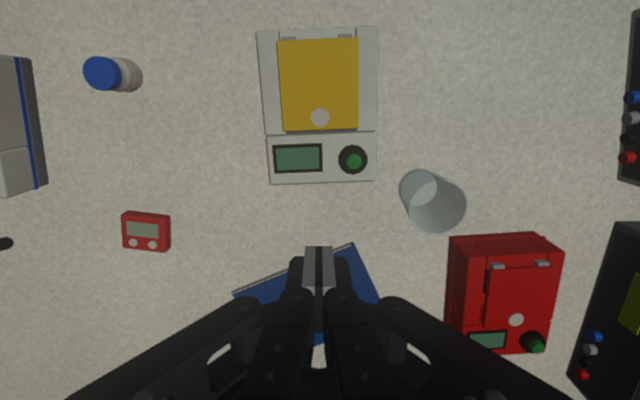

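The wrist picture shows the yellow lid with its pad at (320,117), the green key at (354,161) and the beaker at (430,200). I'll refine the pad and key by colour segmentation.

```bash
python3 - <<'E'
from h import *
np.set_printoptions(precision=4,suppress=True)
f=np.load("w.npz");p,d=f["p"],f["d"];cal={k:f[k] for k in("camera_matrix","R","t","k1")}
hsv=cv2.cvtColor(p,cv2.COLOR_RGB2HSV)
def cen(mask,x0,x1,y0,y1):
    q=mask[y0:y1,x0:x1]; n,l,s,c=cv2.connectedComponentsWithStats(q.astype(np.uint8)); i=1+np.argmax(s[1:,4]); return c[i]+[x0,y0],s[i],(l==i)
H,S,V=hsv[...,0],hsv[...,1],hsv[...,2]
cp,sp,_=cen((S<60)&(V>130),305,335,104,129)
ck,sk,_=cen((H>45)&(H<85)&(S>110)&(V>60),335,375,140,180)
cl,sl,ml=cen((H>15)&(H<35)&(S>120),260,380,20,140)
print(cp,sp,ck,sk,cl,sl)
pad=w(0,*cp,d,cal,z=.087);key=w(0,*ck,d,cal,z=.091)
print("pad",pad,w(0,*cp,d,cal),"key",key,w(0,*ck,d,cal))
ys,xs=np.nonzero(ml); P=np.array([w(0,x+260,y+20,d,cal,z=.085)[:2] for x,y in zip(xs,ys)],np.float32)
print("lid rect",cv2.minAreaRect(P))
E
```

```text
[319.6508 116.8532] [  6   4  18  19 252] [353.7389 161.2357] [ 12  14  14  15 157] [318.416   82.0482] [  17   17   81   95 6820]
pad [ 0.5834 -0.252   0.087 ] [ 0.5835 -0.252   0.0879] key [ 0.5354 -0.2901  0.091 ] [ 0.5355 -0.29    0.0915]
lid rect ((0.6150553822517395, -0.25052863359451294), (0.0911620706319809, 0.08214513212442398), 2.271954298019409)
```

```bash
cat >> h.py <<'E'
def press(x,y,z0,zmin,fstop,step=.0005):
    """step down until the upward force passes fstop; returns the trace"""
    f0=m.current_force()[2]; tr=[]; z=z0
    while z>zmin:
        z-=step; m.move_l([x,y,z],max_speed=.03); f=m.current_force()[2]-f0
        tr.append((round(m.current_ee_pos()[2]*1e3,1),round(f,1)))
        if abs(f)>fstop: break
    return tr
E
python3 - <<'E'
from h import *
np.set_printoptions(precision=4,suppress=True)
cal=m.get_calibration("wrist"); R=np.array(cal["R"]);print("cam-tcp",-R.T@np.array(cal["t"])-m.current_ee_pos())
x,y=.5834,-.252
m.move_ptp([x,y,.12],yaw(0))
m.move_l([x,y,.091],max_speed=.08)
print(m.current_ee_pos(),m.current_force(),m.current_time())
print(press(x,y,.090,.0795,6.0)); 
m.move_l([x-.02,y,.13],max_speed=.2)
m.move_l([.50,y,.25],max_speed=.25)
p,d=m.grab_frame("wrist");cv2.imwrite("pics/w2.png",p[:,:,::-1])
print(m.current_time(),m.current_force())
E
```

```text
cam-tcp [0.082  0.0002 0.1434]
[ 0.5833 -0.252   0.0908] [-0.6494  0.6297  1.5653] 4.4583
[(np.float64(89.7), np.float64(-2.4)), (np.float64(89.1), np.float64(-1.6)), (np.float64(88.5), np.float64(-1.8)), (np.float64(88.0), np.float64(-0.5)), (np.float64(87.6), np.float64(-1.1)), (np.float64(87.1), np.float64(-0.6)), (np.float64(86.5), np.float64(0.9)), (np.float64(86.0), np.float64(1.4)), (np.float64(85.5), np.float64(1.4)), (np.float64(85.0), np.float64(1.3)), (np.float64(84.4), np.float64(1.9)), (np.float64(84.0), np.float64(2.0)), (np.float64(83.5), np.float64(2.2)), (np.float64(83.0), np.float64(0.3)), (np.float64(82.4), np.float64(0.9)), (np.float64(82.3), np.float64(5.4)), (np.float64(82.2), np.float64(8.7))]
9.8583 [ 0.8122 -0.9726 -0.7476]
```

View pics/w2.png

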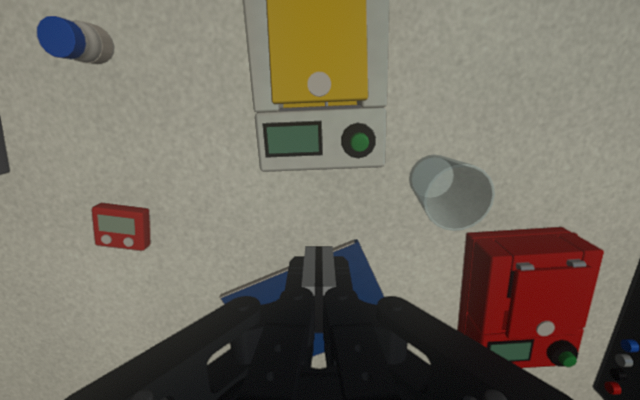

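The press reached its stop at z = 82 mm, about 5 mm in with the force rising. In the picture the lid, with its pad at (319,83), has only just started to lift. I'll wait and check the depth.

```bash
python3 - <<'E'
from h import *
np.set_printoptions(precision=4,suppress=True)
m.dwell(1.6)
p,d=m.grab_frame("scene");cv2.imwrite("pics/s3.png",cv2.resize(p[120:280,160:400,::-1],None,fx=3,fy=3))
for c in("scene",): print([(np.array(x["at"]),x["confidence"]) for x in m.look_for(c,"yellow_pad")],[(np.array(x["at"]),x["confidence"]) for x in m.look_for(c,"yellow_edge")])
cal=m.get_calibration("scene");H=cv2.cvtColor(p,cv2.COLOR_RGB2HSV)
P=np.array([w(0,u,v,d,cal) for v in range(165,225) for u in range(235,305) if d[v,u]>0])
P=P[(abs(P[:,0]-.62)<.06)&(abs(P[:,1]+.25)<.04)]
print("top heights",np.percentile(P[:,2],[50,90,99]),m.current_time())
E
```

```text
[(array([ 0.6592, -0.2419,  0.1278]), 0.81), (array([ 0.3555, -0.5035,  0.0819]), 0.53)] [(array([ 0.3603, -0.5098,  0.0851]), 0.72), (array([ 0.6615, -0.2418,  0.1252]), 0.43)]
top heights [0.0723 0.1511 0.1662] 11.6083
```

View pics/s3.png

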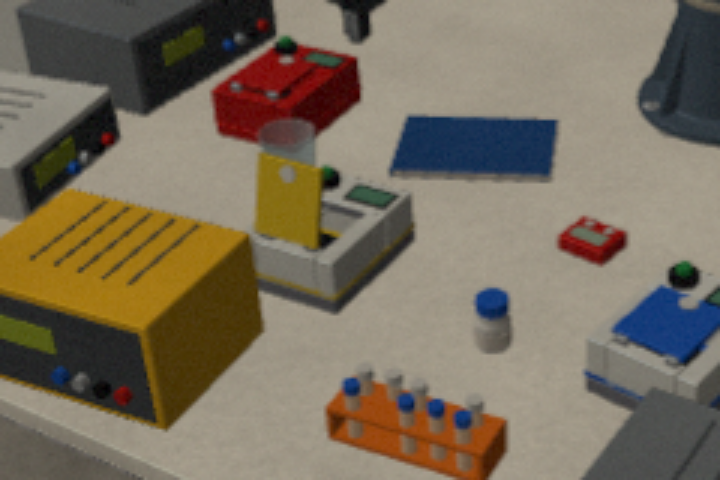

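The lid is standing open at px (288,200) in the crop, with its free edge at 166 mm. I'll let it stand a bit longer, then press the key.

```bash
python3 - <<'E'
from h import *
m.dwell(1.2)
x,y=.5354,-.2901
m.move_l([x-.01,y,.14],max_speed=.2)
m.move_l([x,y,.096],max_speed=.1); m.dwell(.2)
print(press(x,y,.093,.083,9.0)); m.dwell(.1)
m.move_l([x,y,.12],max_speed=.1)
m.move_l([.46,-.25,.27],max_speed=.2)
m.dwell(.5)
p,d=m.grab_frame("scene");cv2.imwrite("pics/s4.png",cv2.resize(p[120:280,160:400,::-1],None,fx=3,fy=3))
print(m.current_time(),m.current_force())
E
```

```text
[(np.float64(92.3), np.float64(-1.2)), (np.float64(92.0), np.float64(-0.2)), (np.float64(91.5), np.float64(0.2)), (np.float64(91.1), np.float64(1.6)), (np.float64(90.6), np.float64(1.5)), (np.float64(90.1), np.float64(2.3)), (np.float64(89.5), np.float64(2.9)), (np.float64(89.0), np.float64(3.3)), (np.float64(88.5), np.float64(2.6)), (np.float64(88.0), np.float64(2.5)), (np.float64(87.5), np.float64(3.6)), (np.float64(87.0), np.float64(3.2)), (np.float64(86.6), np.float64(4.6)), (np.float64(86.1), np.float64(5.4)), (np.float64(86.0), np.float64(8.9)), (np.float64(85.9), np.float64(13.1))]
20.5333 [ 0.07553468 -0.82407949 -0.26047038]
```

View pics/s4.png

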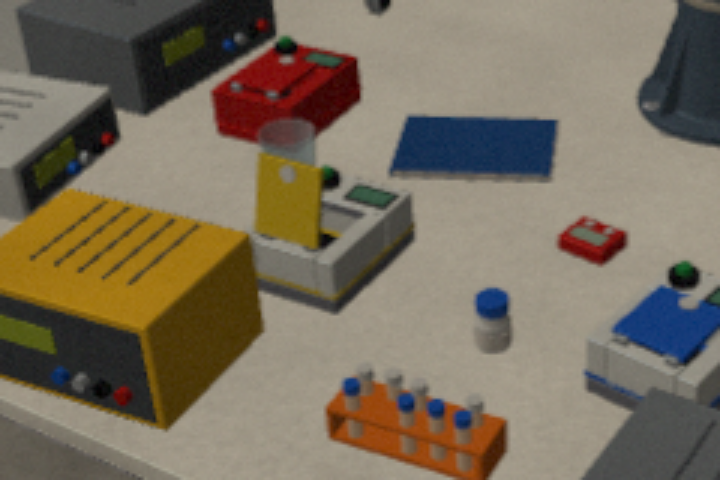

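The key went down its full 5 mm to the stop. In the picture the lid is still open at (288,200), the key is up at (329,177), nothing else has moved, and the arm is clear.

```bash
python3 -c "
from bench import manip as m
print(m.sign_off())"
```

```text
the job is handed in; nothing more can be done
None
```

I opened the yellow reader with one press, its lid stayed up by itself, I pressed its green key fully down and moved clear, then handed the job in at about 20.5 s; no verdict was returned.

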